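# Lock a whetstone in its sharpening holder with the thumb wedge

### The arm

A 6-joint arm with a two-finger parallel gripper is mounted at the origin on the work surface; the furniture and walls round the work are solid. World frame = base frame: x ahead of the robot, y to its left, z up, the work surface at z = 0. Lengths are in m, angles in rad, forces in N, time in s.
With the tool pointing down it reaches from about 0.375 to 0.925 m from the base axis. Payload 5.7 kg.
Tool frame: the origin (TCP) lies at the very end of the fingers, on their centre line; the grasp point (between the pads) lies 19 mm behind it (grasp_offset is the distance from the TCP to the grasp point, in m); z points along the fingers, y is the line along which they close (so a half turn about z gives the same grasp; the last joint's range is limited). The gripper opens to 85 mm and grips with 20 to 120 N. Pads are 22 mm wide; open, the fingers measure 114 mm over their backs; the gripper's body (76 mm by 85 mm) begins 54 mm behind the grasp point. The pads swing forward as they close: fully open they stand 13 mm farther back than shut.
Start: joints at [1.112, 0.359, 1.51, -0, 1.272, -0.115], TCP at [0.202, 0.565, 0.231] pointing down, gripper open.
Joint ranges: [-2.97, 2.97], [-1.01, 2.36], [0.21, 2.38], [-0.96, 4.11], [0.2, 2.71], [-2.98, 2.98]. Speed limits (rad/s): [2.39, 2.39, 3.14, 3.14, 3.14, 3.14].

### API

Orientations are given as a rotation vector (axis times angle).
In Python, from bench import sense, get_image, camera_params, job_done, grasp_offset gives the robot as it stands. The module is installed in compiled form; this text tells all that it offers.
- The arm moves only by the tool play_rows, never from a script. Its argument "motion" is a list of rows, each a list of 5 numbers: the shift along the world's x, y, z in m, then the turn about the world's z in degrees, then the gripper command: -1 is fully open, 1 is shut, values between are in proportion. In form: [[x, y, z, roll, fingers], ...]. A call has 1 to 20 rows; each row is the pose to reach, as a shift and turn from the pose commanded when the call began; what a row does not reach only later rows make up. A row lasts 1/10 s, in which the tool goes at most 50 mm and 8.59 degrees, less where a joint would pass 70% of its speed; a pose out of reach is approached as far as the arm can. A call with a gripper value outside its range is refused whole. The fingers move at their own pace and stop on an object; the grip force is fixed at half the most. Time passes only in rows, so rows that repeat a pose let the fingers close. It gives the time, the measured TCP pose, the force, the opening and the grip force at its end, in the units of the state.
- sense(): the state, without advancing time (a new reading comes with each control period).
- get_image(name): name is "scene" or "top"; returns (picture, depth): 420x560x3 uint8, red, green, blue; 420x560 float32, m along the optical axis (not along the pixel's ray), 0 where there is no reading.
- camera_params(name): a dict with "vfov" (degrees; the focal length in pixels is half the picture's height over the tangent of half this angle, whatever the lens; pixels are square), "cx", "cy" (the principal point, pixels), "D" ([k1, k2, p1, p2, k3] as OpenCV has them; the pictures are not rectified), "world_to_cam" (4x4, takes a point from world to camera coordinates). Camera axes: x right, y down, z forward; pixel columns grow to the right and rows downward; lengths in m; the calibration is good to about 2 mm. A picture is of the moment at which its call begins. camera_params takes no time and is no camera call.
- job_done(): hands the job in; it is judged then, once.
The state is a dict: "time_s": time; "joints": joint angles; "qd": joint speeds; "joint_torque": joint torques, N m; "ee_pos": TCP position; "orientation": TCP orientation; "ft_force": force on the tool from outside, world axes, zero at the start; "moment": the same for the moment, N m; "finger_gap": finger opening in m; "gripper_force": force on a finger pad.
Only numpy, scipy, OpenCV 4.12 (cv2) and the standard library are available. Lean on these libraries where they do the work, as an engineer would, in place of code of your own. Each camera call takes 0.05 s, during which the arm holds its last target. There are 200 camera calls.

### The job

The whetstone has only been laid in its holder. Push the steel stop bar up until the stone sits snug between the bar and the end stop, then slide the thumb wedge forward along its ramp with a firm thumb push of about 15 N until it jams the bar fast. The stone is brittle and the ramp splits easily, so feel for the resistance and force nothing (stay below 25 N), and leave the mug, glass and spice jar where they are.

Things in the scene. Friction and masses are not known exactly. Their poses are not given: they have to be found in the camera images.
- holder: Wooden whetstone holder, fixed on the worktop: board 420 x 110 mm, its top 21 mm over the worktop. Origin: on the worktop, mid-width, 200 mm from the end by the end stop. x runs along the board from the wedge end to the end stop, y across it towards wedge and ramp, z up. Along the bar's other side lies a guide fence, 15.5 mm high over the board (y = -34.5 to -9 mm, x = -170 to -20 mm).
- end_stop (a point): Middle of the end stop's inner face, at board height, at holder x = +177 mm, y = 0. The end stop is 70 mm wide and stands 15 mm above the board.
- ramp (a point): Nominal middle of the ramp, at board height, holder x = -115 mm, y = +22.6 mm. The ramp is the inner face of a wooden cheek (x = -155 to -75 mm, out to y = 50 mm, 14 mm high over the board) and closes in on the bar by 1 mm in 8 mm towards +x. The cheek is screwed down through slots: its true sideways setting differs by up to 1.1 mm either way, which this point does not show.
- stop_bar: Flat steel bar 155 x 24 x 12 mm with a cross jaw 66 mm wide, 15 mm high at its front; slides along holder x only (60 mm travel), stays where left, rubs with about 2 N. Origin: board top, under the middle of the jaw's front face; axes as the holder's. Its side along the wedge is at holder y = +12 mm. With stone and jaw snug, this origin is at holder x = +7 mm.
- bar_grip (a point): Middle of the upright black finger grip on the stop bar: 28 mm along the bar, 14 mm across it, its top 36 mm above the board; this point is 27 mm above the board, 52 mm behind the jaw's face.
- stone: Rectangular whetstone, 170 x 60 x 22 mm, about 0.45 kg, x along its length; origin under its middle, on the board. It lies loose on the board, 4 to 12 mm short of the end stop, and slides when pushed. Home against the end stop, its origin is at holder x = +92 mm.
- wedge: Loose wooden thumb wedge on the board between bar and ramp, thin end towards +x: 75 mm long, 13 mm high, 9 mm wide at the front, 18.4 mm at the rear. Waxed. Origin: underside, rear end, on its straight side, which lies along the bar; x to the thin end, y to the ramp. Pushed along +x it runs free, then bites with its origin somewhere between holder x = -188 and -165 mm: found only by feel.
- wedge_tab (a point): Middle of the upper half of the wedge's upright thumb tab, 20 mm above the board. Tab: 14 mm along x, 15 mm along y, top 28 mm above the board; its flat rear face, from the board up, is 7 mm behind this point (pushed only at the top the wedge tips). Once the wedge bites, the push rises by several N a mm. Pushed with about 15 N it holds by its own friction when let go, with under 10 N it may not; the ramp splits above 25 N.
- mug: Mug, 86 mm wide, 90 mm high, standing beyond the holder; origin under its middle. Not to be moved.
- glass: Clear tumbler standing upside down, 92 mm wide, 104 mm high; origin under its middle. Not to be moved.
- spice_jar: Spice jar, 41 mm wide, 105 mm high; origin under its middle. Not to be moved.
Mind the look-alikes: they are no part of the job. What is shaped like the wedge but yellow is not meant.

How it is judged:
By the outcome, as a careful person would: the job done as asked, in the order asked, and still so for the second after the job is handed in, with the robot touching nothing.
It also fails if it takes over 64 s, if anything falls off the work surface, if the arm or the gripper's body presses on something with over 40 N, if the wrist force passes 120 N, or if a joint passes its speed limit or range.

## Working session

There is one attempt and no reset: what is moved stays moved. The work goes in short steps, Python scripts to look and compute and a tool call to move; the robot and the scene stay as the last step left them, time stands still between calls to the robot, and variables do not carry over. Pictures are saved under pics/ and viewed, at most 10 in all, crops included, and the job is handed in when it is done.

Besides the shell and the picture viewer there is one more tool, called after "Request:" in YAML: its name, and indented under it one key for each argument. play_rows: Moves the arm, as the interface text tells. Its arguments: {"type":"object","properties":{"motion":{"type":"array"}},"required":["motion"]}

```bash
mkdir -p pics; cat > h.py <<'E'
import numpy as np, cv2
from bench import sense, get_image, camera_params, job_done, grasp_offset
def K(c):
    f=210/np.tan(np.radians(c["vfov"])/2)
    return np.array([[f,0,c["cx"]],[0,f,c["cy"]],[0,0,1]])
def ray_z(name,px,z):
    "world points of pixels on plane z"
    c=camera_params(name);M=np.array(c["world_to_cam"]);R,t=M[:3,:3],M[:3,3]
    u=cv2.undistortPoints(np.array(px,float).reshape(-1,1,2),K(c),np.array(c["D"])).reshape(-1,2)
    o=-R.T@t; d=np.c_[u,np.ones(len(u))]@R
    return o+d*((z-o[2])/d[:,2])[:,None]
def proj(name,P):
    c=camera_params(name);M=np.array(c["world_to_cam"])
    return cv2.projectPoints(np.array(P,float),cv2.Rodrigues(M[:3,:3])[0],M[:3,3],K(c),np.array(c["D"]))[0].reshape(-1,2)
E
python3 - <<'E'
from h import *
for n in("scene","top"):
    p,d=get_image(n);np.savez(f"{n}0.npz",p=p,d=d);cv2.imwrite(f"pics/{n}0.png",cv2.resize(p[:,:,::-1],(784,588),interpolation=cv2.INTER_CUBIC))
    c=camera_params(n);M=np.array(c["world_to_cam"]);print(n,-M[:3,:3].T@M[:3,3],c["vfov"],c["D"])
s=sense();print(s["time_s"],s["ee_pos"],s["orientation"],s["ft_force"],s["finger_gap"],grasp_offset)
E
```

```text
scene [0.37399964 0.737787   1.09771631] 52.69274549984784 [-0.13499006  0.          0.          0.          0.        ]
top [0.36099893 0.00820194 1.18349217] 48.50950481333806 [0.01866794 0.         0.         0.         0.        ]
0.1 [0.20197381 0.56431085 0.23052721] [-5.37316027e-01 -3.09478472e+00  2.55678090e-03] [0.19490206 0.08449536 0.22448918] 0.0856085010426174 0.0187
```

View pics/scene0.png

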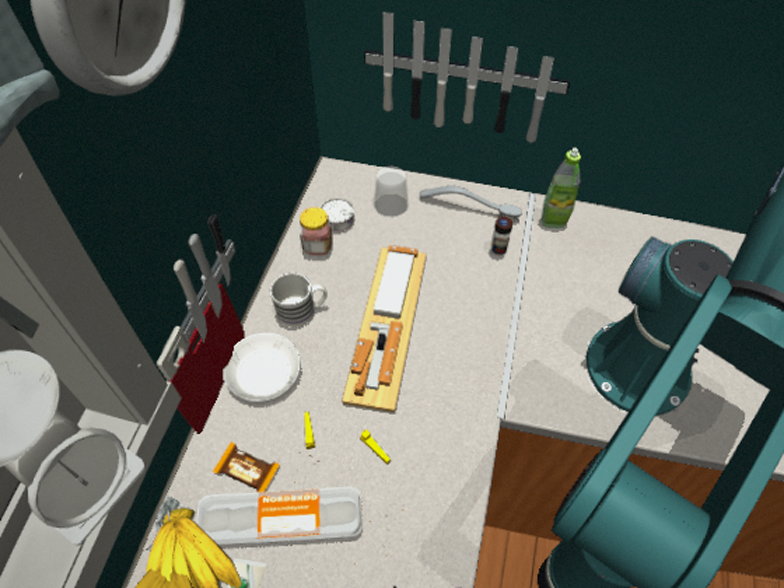

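View pics/top0.png

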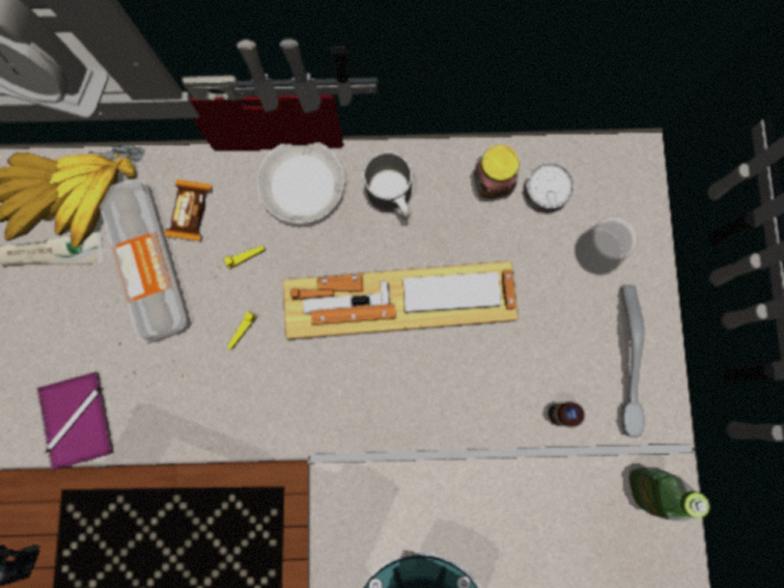

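The pictures show the holder at top (285–517, 262–338), with the end stop on its right. The orange wedge is at about (312, 293), and the two yellow look-alikes at (243, 257) and (240, 330) lie off the holder. In the scene picture the orange wedge is at (362, 380) and the yellow ones at (309, 430) and (376, 447). I choose the orange one on the board.

```bash
python3 - <<'E'
from h import *
p=np.load("top0.npz")["p"];c=p[180:250,195:375];cv2.imwrite("pics/topc.png",cv2.resize(c[:,:,::-1],None,fx=4.4,fy=4.4,interpolation=cv2.INTER_CUBIC))
p=np.load("scene0.npz")["p"];c=p[170:300,235:315];cv2.imwrite("pics/scenec.png",cv2.resize(c[:,:,::-1],None,fx=4.5,fy=4.5,interpolation=cv2.INTER_CUBIC))
print(ray_z("top",np.array([[285,278],[286,338],[517,323],[514,262]])/1.4,.021))
print(ray_z("scene",np.array([[344,402],[394,409],[426,253],[384,246]])/1.4,.021))
E
```

```text
[[ 0.60165005  0.22791636  0.021     ]
 [ 0.49221241  0.22535928  0.021     ]
 [ 0.508027   -0.188615    0.021     ]
 [ 0.62011323 -0.18947205  0.021     ]]
[[ 0.59289519  0.23666722  0.021     ]
 [ 0.49180425  0.22796922  0.021     ]
 [ 0.51323584 -0.18847669  0.021     ]
 [ 0.61638853 -0.18601808  0.021     ]]
```

View pics/topc.png

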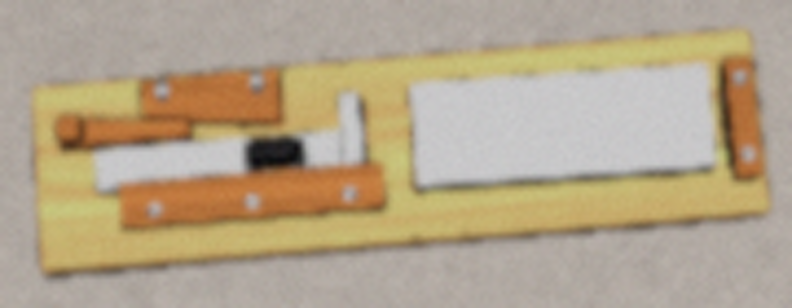

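View pics/scenec.png

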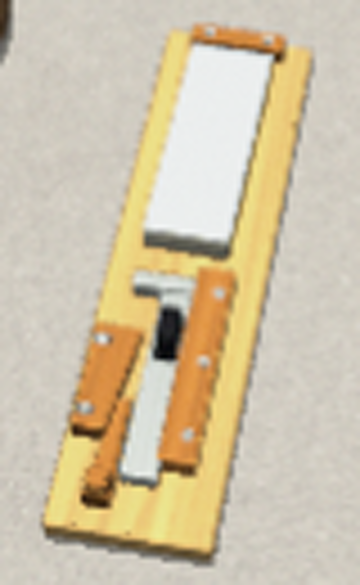

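The close crop of the top view shows the orange wedge between cheek and bar, tab at (69, 130). The grip is at (275, 153), the jaw at (350, 130), the stone at (412–715, 65–188) and the board corners at (36, 87), (44, 272), (770, 212), (752, 30). This confirms the choice.

```bash
python3 - <<'E'
from h import *
f=lambda a:(np.array(a,float)+.5)/4.4-.5+[195,180]
g=lambda a:(np.array(a,float)+.5)/4.5-.5+[235,170]
H=np.array([[-220,55],[-220,-55],[200,-55],[200,55]])/1000.
def fit(C):
    m=C[:,:2].mean(0);hm=H.mean(0);A=(H-hm).T@(C[:,:2]-m);U,s,V=np.linalg.svd(A)
    R=(U@V).T; return R,m-R@hm,np.degrees(np.arctan2(R[1,0],R[0,0])),(C[:,:2]-((H)@R.T+m-R@hm))
Ct=ray_z("top",f([[36,87],[44,272],[770,212],[752,30]]),.021)
Cs=ray_z("scene",g([[46,528],[213,558],[312,48],[172,30]]),.021)
for n,C in(("top",Ct),("sc",Cs)):
    R,t,a,e=fit(C);print(n,t,a,(e*1000).round(1).tolist())
R,t,a,_=fit((Ct+Cs)/2)
Q=lambda P:((P[:,:2]-t)@R*1000).round(1).tolist()
print("avg",t,a)
print("top grip",Q(ray_z("top",f([[275,150]]),.057)),"tab",Q(ray_z("top",f([[69,130]]),.049)),"jaw front top corner",Q(ray_z("top",f([[361,95]]),.036)),"stone",Q(ray_z("top",f([[412,84],[715,65],[715,170],[416,188]]),.043)))
print("sc grip",Q(ray_z("scene",g([[172,325]]),.057)),"tab",Q(ray_z("scene",g([[98,488]]),.049)),Q(ray_z("scene",g([[148,232],[232,242],[272,55],[195,45]]),.043)))
s=sense();from scipy.spatial.transform import Rotation as Ro
print(Ro.from_rotvec(s["orientation"]).as_matrix().round(3))
E
```

```text
top [0.55785423 0.00979285] -86.88198425742145 [[-1.2, -2.6], [1.2, -1.9], [1.6, 3.0], [-1.6, 1.5]]
sc [0.55562301 0.01406824] -86.57373007947872 [[-1.9, -0.3], [1.8, 1.6], [2.1, -1.2], [-1.9, -0.1]]
avg [0.55673879 0.01193052] -86.7268929916399
top grip [[-77.9, 0.5]] tab [[-192.9, 23.0]] jaw front top corner [[-28.1, 31.8]] stone [[1.3, 34.3], [173.7, 30.8], [167.1, -29.2], [-1.4, -25.3]]
sc grip [[-82.6, -2.2]] tab [[-202.9, 21.1]] [[-3.4, 29.9], [-1.2, -27.5], [168.1, -27.6], [167.3, 29.3]]
[[-0.941  0.337 -0.001]
 [ 0.337  0.941 -0.002]
 [ 0.    -0.002 -1.   ]]
```

Request:
play_rows:
  motion:
    - [0.09, -0.11, 0, -17, 1]
    - [0.17, -0.21, 0, -34, 1]
    - [0.26, -0.32, 0, -50, 1]
    - [0.348, -0.428, 0, -67, 1]
    - [0.348, -0.428, 0, -67, 1]
    - [0.348, -0.428, 0, -67, 1]
    - [0.348, -0.428, 0, -67, 1]
    - [0.348, -0.428, 0, -67, 1]
    - [0.348, -0.428, 0, -67, 1]
    - [0.348, -0.428, 0, -67, 1]
    - [0.348, -0.428, 0, -67, 1]
    - [0.348, -0.428, 0, -67, 1]
    - [0.348, -0.428, 0, -67, 1]
    - [0.348, -0.428, 0, -67, 1]
    - [0.348, -0.428, 0, -67, 1]
    - [0.348, -0.428, -0.11, -67, 1]
    - [0.348, -0.428, -0.11, -67, 1]
    - [0.348, -0.428, -0.11, -67, 1]
    - [0.348, -0.428, -0.11, -67, 1]
    - [0.348, -0.428, -0.11, -67, 1]

```text
time_s: 2.1
ee_pos: [0.5513, 0.1376, 0.123]
orientation: [2.154, 2.285, 0.003]
ft_force: [-0.2, -0.4, 0.3]
finger_gap: 0.0001
gripper_force: 0.0
```

```bash
python3 - <<'E'
from h import *
from scipy.spatial.transform import Rotation as Ro
s=sense();print(s["time_s"],s["ee_pos"],s["ft_force"],s["finger_gap"],s["qd"]);print(Ro.from_rotvec(s["orientation"]).as_matrix().round(3))
p,d=get_image("scene");c=p[150:310,190:340];cv2.imwrite("pics/s1.png",cv2.resize(c[:,:,::-1],None,fx=3.7,fy=3.7,interpolation=cv2.INTER_CUBIC))
E
```

```text
2.1 [0.55134189 0.13761174 0.12302146] [-0.21159658 -0.4356754   0.34284798] 0.00014377373035177817 [-0.00445421 -0.01830379 -0.02006795  0.00283053 -0.00706579 -0.00061433]
[[-0.059  0.998  0.002]
 [ 0.998  0.059  0.   ]
 [ 0.     0.002 -1.   ]]
```

View pics/s1.png

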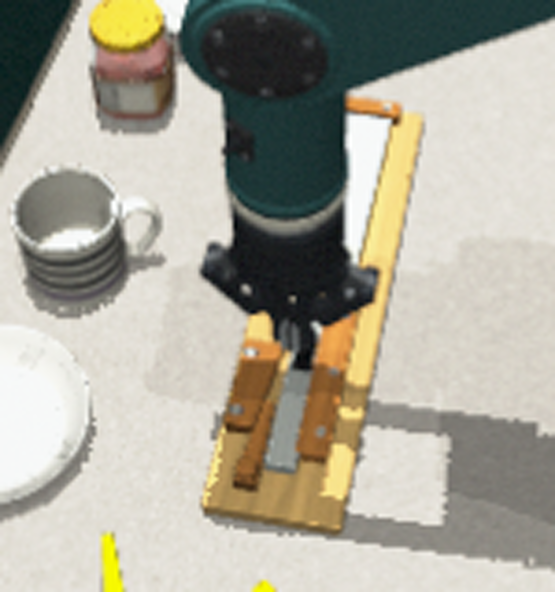

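The crop shows the closed fingers over the bar (tips at about (300, 365)), with the wedge tab at (246, 470). The holder pose agrees, so I go down behind the grip.

Request:
play_rows:
  motion:
    - [0, 0, -0.04, 0, 1]
    - [0, 0, -0.06, 0, 1]
    - [0, 0, -0.078, 0, 1]
    - [0, 0, -0.078, 0, 1]
    - [0, 0, -0.078, 0, 1]
    - [0, 0, -0.078, 0, 1]

```text
time_s: 2.75
ee_pos: [0.5519, 0.1371, 0.0452]
orientation: [2.155, 2.283, 0.004]
ft_force: [0.7, 0.6, 0.5]
finger_gap: -0.0
gripper_force: 0.0
```

Request:
play_rows:
  motion:
    - [0.0005, -0.008, -0.003, 0, 1]
    - [0.001, -0.014, -0.003, 0, 1]
    - [0.001, -0.017, -0.003, 0, 1]
    - [0.001, -0.02, -0.003, 0, 1]
    - [0.001, -0.022, -0.003, 0, 1]
    - [0.001, -0.024, -0.003, 0, 1]
    - [0.001, -0.026, -0.003, 0, 1]
    - [0.0015, -0.028, -0.003, 0, 1]
    - [0.0015, -0.03, -0.003, 0, 1]
    - [0.0015, -0.03, -0.003, 0, 1]

```text
time_s: 3.75
ee_pos: [0.5518, 0.1065, 0.0403]
orientation: [2.156, 2.284, -0.0]
ft_force: [0.1, 0.3, 0.1]
finger_gap: -0.0
gripper_force: 0.3
```

Request:
play_rows:
  motion:
    - [0, -0.002, 0, 0, 1]
    - [0, -0.004, 0, 0, 1]
    - [0.0005, -0.006, 0, 0, 1]

```text
time_s: 4.05
ee_pos: [0.5521, 0.1008, 0.0402]
orientation: [-2.156, -2.284, 0.0]
ft_force: [0.1, 1.5, 2.6]
finger_gap: 0.0001
gripper_force: 1.0
```

```bash
python3 - <<'E'
from h import *
p,d=get_image("scene");c=p[190:290,220:340];cv2.imwrite("pics/s2.png",cv2.resize(c[:,:,::-1],None,fx=5,fy=5,interpolation=cv2.INTER_CUBIC))
E
```

```text
(no output)
```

View pics/s2.png

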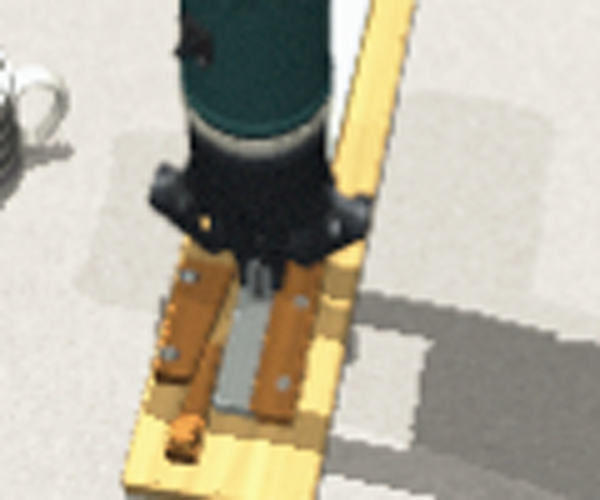

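The crop shows the bar's rear end (238, 410) now about flush with the fence end, where it earlier stuck out about 14 mm. So the bar is moving, with about 20 mm to go.

Request:
play_rows:
  motion:
    - [0, -0.002, 0, 0, 1]
    - [0, -0.004, 0, 0, 1]
    - [0, -0.006, 0, 0, 1]
    - [0.0005, -0.008, 0, 0, 1]
    - [0.0005, -0.01, 0, 0, 1]
    - [0.0005, -0.012, 0, 0, 1]

```text
time_s: 4.7
ee_pos: [0.5528, 0.089, 0.0403]
orientation: [-2.157, -2.284, -0.001]
ft_force: [1.1, 5.3, -1.2]
finger_gap: -0.0
gripper_force: 2.4
```

Request:
play_rows:
  motion:
    - [0, -0.001, 0, 0, 1]
    - [0, -0.002, 0, 0, 1]
    - [0, -0.003, 0, 0, 1]

```text
time_s: 5.0
ee_pos: [0.5529, 0.086, 0.0403]
orientation: [2.157, 2.285, 0.001]
ft_force: [1.0, 5.4, -0.7]
finger_gap: -0.0002
gripper_force: 2.3
```

Request:
play_rows:
  motion:
    - [0, -0.001, 0, 0, 1]
    - [0, -0.002, 0, 0, 1]

```text
time_s: 5.2
ee_pos: [0.553, 0.0839, 0.0402]
orientation: [2.156, 2.284, 0.0]
ft_force: [1.9, 5.0, -2.4]
finger_gap: -0.0001
gripper_force: 2.2
```

Request:
play_rows:
  motion:
    - [0, -0.0005, 0, 0, 1]
    - [0, -0.001, 0, 0, 1]

```text
time_s: 5.4
ee_pos: [0.553, 0.0828, 0.0403]
orientation: [2.156, 2.284, 0.0]
ft_force: [2.3, 4.9, -2.3]
finger_gap: -0.0002
gripper_force: 2.1
```

Request:
play_rows:
  motion:
    - [0, -0.0005, 0, 0, 1]
    - [0, -0.001, 0, 0, 1]

```text
time_s: 5.6
ee_pos: [0.553, 0.0818, 0.0403]
orientation: [2.156, 2.284, 0.0]
ft_force: [3.4, 4.3, -2.4]
finger_gap: 0.0002
gripper_force: 2.1
```

Request:
play_rows:
  motion:
    - [0, -0.0005, 0, 0, 1]
    - [0, -0.001, 0, 0, 1]

```text
time_s: 5.8
ee_pos: [0.553, 0.081, 0.0403]
orientation: [2.157, 2.284, 0.001]
ft_force: [2.1, 7.0, -0.8]
finger_gap: -0.0003
gripper_force: 3.4
```

Resistance is starting to rise, so I go on in smaller steps.

Request:
play_rows:
  motion:
    - [0, -0.0003, 0, 0, 1]
    - [0, -0.0003, 0, 0, 1]

```text
time_s: 6.0
ee_pos: [0.553, 0.081, 0.0403]
orientation: [-2.157, -2.284, -0.001]
ft_force: [3.0, 6.4, -2.4]
finger_gap: 0.0
gripper_force: 3.1
```

Request:
play_rows:
  motion:
    - [0, -0.0003, 0, 0, 1]
    - [0, -0.0003, 0, 0, 1]

```text
time_s: 6.2
ee_pos: [0.553, 0.081, 0.0404]
orientation: [-2.157, -2.284, -0.002]
ft_force: [1.8, 7.4, -1.9]
finger_gap: 0.0003
gripper_force: 3.8
```

Request:
play_rows:
  motion:
    - [0, -0.0004, 0, 0, 1]
    - [0, -0.0008, 0, 0, 1]
    - [0, -0.0008, 0, 0, 1]

```text
time_s: 6.5
ee_pos: [0.553, 0.0809, 0.0404]
orientation: [-2.157, -2.283, -0.003]
ft_force: [2.5, 10.4, -2.5]
finger_gap: 0.0001
gripper_force: 5.5
```

Request:
play_rows:
  motion:
    - [0, -0.0004, 0, 0, 1]
    - [0, -0.0008, 0, 0, 1]
    - [0, -0.0008, 0, 0, 1]

```text
time_s: 6.8
ee_pos: [0.553, 0.0809, 0.0404]
orientation: [-2.157, -2.282, -0.005]
ft_force: [3.0, 14.7, -2.7]
finger_gap: -0.0001
gripper_force: 7.3
```

Snug. The bar no longer moves and the force has risen to 15 N. I back off, lift, and go behind the wedge.

Request:
play_rows:
  motion:
    - [0, 0.003, 0, 0, 1]
    - [0, 0.008, 0, 0, 1]
    - [0, 0.02, 0.01, 0, 1]
    - [0, 0.03, 0.04, 0, 1]
    - [0.003, 0.07, 0.06, 0, 1]
    - [0.007, 0.12, 0.06, 0, 1]
    - [0.01, 0.16, 0.06, 0, 1]
    - [0.011, 0.173, 0.06, 0, 1]
    - [0.011, 0.173, 0.04, 0, 1]
    - [0.011, 0.173, 0.02, 0, 1]
    - [0.011, 0.173, 0.02, 0, 1]
    - [0.011, 0.173, 0.02, 0, 1]
    - [0.011, 0.173, 0.02, 0, 1]

```text
time_s: 8.1
ee_pos: [0.5644, 0.2515, 0.0614]
orientation: [2.157, 2.284, 0.001]
ft_force: [-0.2, -0.2, 0.0]
finger_gap: 0.0
gripper_force: 0.0
```

```bash
python3 - <<'E'
from h import *
from scipy.spatial.transform import Rotation as Ro
s=sense();print(s["ee_pos"],Ro.from_rotvec(s["orientation"]).as_matrix().round(3)[0])
p,d=get_image("scene");a=p[170:305,220:330]
q,d=get_image("top");b=q[175:250,190:380]
cv2.imwrite("pics/s3.png",np.hstack([cv2.resize(a[:,:,::-1],(352,432)), cv2.resize(b[:,:,::-1],None,fx=2.3,fy=5.76)[:432]]) if 0 else cv2.resize(a[:,:,::-1],None,fx=4.4,fy=4.4,interpolation=cv2.INTER_CUBIC))
cv2.imwrite("pics/t3.png",cv2.resize(b[:,:,::-1],None,fx=4.2,fy=4.2,interpolation=cv2.INTER_CUBIC))
E
```

```text
[0.56439377 0.25148382 0.0613559 ] [-0.057  0.998  0.001]
```

View pics/s3.png

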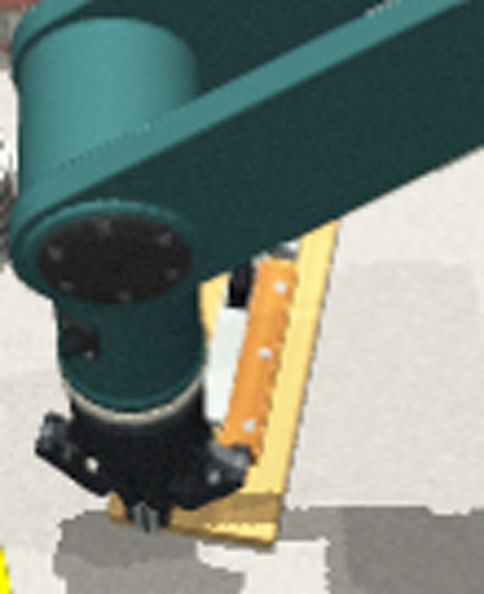

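View pics/t3.png

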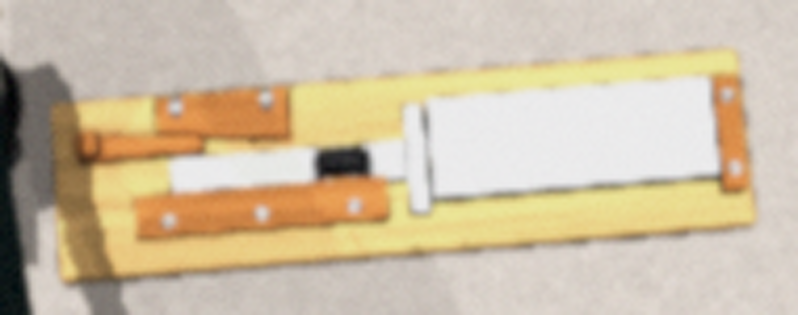

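The scene crop shows the fingers standing behind the board end, in line with the wedge. The top crop shows the stone closed up between the jaw (418, 160) and the end stop (718, 130), and the wedge tab at (89, 146), so the bar stayed put. Now down, then push.

Request:
play_rows:
  motion:
    - [0, 0, -0.02, 0, 1]
    - [0, 0, -0.033, 0, 1]
    - [0, 0, -0.033, 0, 1]
    - [0, 0, -0.033, 0, 1]
    - [0, 0, -0.033, 0, 1]

```text
time_s: 8.7
ee_pos: [0.5642, 0.2518, 0.0279]
orientation: [2.156, 2.284, 0.001]
ft_force: [-0.5, -0.2, 0.7]
finger_gap: 0.0002
gripper_force: 0.0
```

Request:
play_rows:
  motion:
    - [0, -0.004, 0, 0, 1]
    - [0.0005, -0.008, 0, 0, 1]
    - [0.0005, -0.011, 0, 0, 1]
    - [0.001, -0.013, 0, 0, 1]
    - [0.001, -0.015, 0, 0, 1]
    - [0.001, -0.017, 0, 0, 1]
    - [0.001, -0.019, 0, 0, 1]
    - [0.001, -0.021, 0, 0, 1]
    - [0.001, -0.021, 0, 0, 1]

```text
time_s: 9.6
ee_pos: [0.5647, 0.2304, 0.0272]
orientation: [-2.157, -2.284, 0.0]
ft_force: [-1.2, 0.2, 0.8]
finger_gap: -0.0002
gripper_force: 0.0
```

Request:
play_rows:
  motion:
    - [0, -0.002, 0, 0, 1]
    - [0, -0.004, 0, 0, 1]
    - [0, -0.006, 0, 0, 1]
    - [0, -0.008, 0, 0, 1]
    - [0, -0.01, 0, 0, 1]

```text
time_s: 10.1
ee_pos: [0.5647, 0.2205, 0.0273]
orientation: [-2.156, -2.284, 0.0]
ft_force: [0.2, 0.2, 0.1]
finger_gap: -0.0001
gripper_force: 0.1
```

Request:
play_rows:
  motion:
    - [0, -0.001, 0, 0, 1]
    - [0, -0.002, 0, 0, 1]
    - [0, -0.003, 0, 0, 1]
    - [0, -0.004, 0, 0, 1]

```text
time_s: 10.5
ee_pos: [0.5647, 0.2166, 0.0273]
orientation: [-2.156, -2.284, 0.0]
ft_force: [0.4, -0.2, -0.9]
finger_gap: 0.0001
gripper_force: 0.1
```

Request:
play_rows:
  motion:
    - [0, -0.001, 0, 0, 1]
    - [0, -0.002, 0, 0, 1]

```text
time_s: 10.7
ee_pos: [0.5647, 0.2146, 0.0273]
orientation: [-2.156, -2.284, 0.0]
ft_force: [0.7, 0.4, -0.1]
finger_gap: 0.0
gripper_force: 0.1
```

Request:
play_rows:
  motion:
    - [0, -0.001, 0, 0, 1]
    - [0, -0.002, 0, 0, 1]

```text
time_s: 10.9
ee_pos: [0.5647, 0.2126, 0.0273]
orientation: [-2.157, -2.284, 0.0]
ft_force: [-0.6, 0.9, -1.2]
finger_gap: -0.0002
gripper_force: 0.1
```

Request:
play_rows:
  motion:
    - [0, -0.001, 0, 0, 1]
    - [0, -0.002, 0, 0, 1]

```text
time_s: 11.1
ee_pos: [0.5647, 0.2106, 0.0273]
orientation: [-2.156, -2.285, 0.0]
ft_force: [-1.1, 0.3, 0.5]
finger_gap: -0.0
gripper_force: 0.1
```

Request:
play_rows:
  motion:
    - [0, -0.001, 0, 0, 1]
    - [0, -0.002, 0, 0, 1]

```text
time_s: 11.3
ee_pos: [0.5647, 0.2086, 0.0273]
orientation: [-2.156, -2.285, 0.0]
ft_force: [0.8, 0.3, 0.5]
finger_gap: -0.0
gripper_force: 0.1
```

Request:
play_rows:
  motion:
    - [0, -0.001, 0, 0, 1]
    - [0, -0.002, 0, 0, 1]

```text
time_s: 11.5
ee_pos: [0.5647, 0.2066, 0.0273]
orientation: [-2.156, -2.284, 0.0]
ft_force: [0.3, -0.5, -0.7]
finger_gap: 0.0
gripper_force: 0.1
```

Request:
play_rows:
  motion:
    - [0, -0.001, 0, 0, 1]
    - [0, -0.002, 0, 0, 1]

```text
time_s: 11.7
ee_pos: [0.5647, 0.2046, 0.0273]
orientation: [-2.156, -2.284, 0.0]
ft_force: [-0.2, 0.3, 0.9]
finger_gap: 0.0003
gripper_force: 0.1
```

Request:
play_rows:
  motion:
    - [0, -0.001, 0, 0, 1]
    - [0, -0.0015, 0, 0, 1]

```text
time_s: 11.9
ee_pos: [0.5647, 0.203, 0.0273]
orientation: [-2.157, -2.284, 0.0]
ft_force: [-0.3, 0.1, 0.0]
finger_gap: 0.0003
gripper_force: 0.2
```

Request:
play_rows:
  motion:
    - [0, -0.001, 0, 0, 1]
    - [0, -0.0015, 0, 0, 1]

```text
time_s: 12.1
ee_pos: [0.5647, 0.2016, 0.0272]
orientation: [-2.156, -2.284, 0.0]
ft_force: [-0.1, 0.0, -0.4]
finger_gap: 0.0
gripper_force: 0.2
```

Request:
play_rows:
  motion:
    - [0, -0.001, 0, 0, 1]
    - [0, -0.0015, 0, 0, 1]

```text
time_s: 12.3
ee_pos: [0.5646, 0.2001, 0.0272]
orientation: [-2.156, -2.284, 0.0]
ft_force: [-0.8, 1.1, 0.6]
finger_gap: -0.0003
gripper_force: 0.4
```

Request:
play_rows:
  motion:
    - [0, -0.001, 0, 0, 1]
    - [0, -0.0015, 0, 0, 1]

```text
time_s: 12.5
ee_pos: [0.5645, 0.1991, 0.0273]
orientation: [-2.156, -2.283, -0.0]
ft_force: [-2.5, 4.6, 0.2]
finger_gap: -0.0003
gripper_force: 3.3
```

Request:
play_rows:
  motion:
    - [0, -0.001, 0, 0, 1]
    - [0, -0.0015, 0, 0, 1]

```text
time_s: 12.7
ee_pos: [0.5644, 0.1987, 0.0273]
orientation: [-2.156, -2.282, -0.002]
ft_force: [-2.0, 9.0, 0.1]
finger_gap: -0.0
gripper_force: 5.6
```

It bites. Now small steps to 15 N.

Request:
play_rows:
  motion:
    - [0, -0.0005, 0, 0, 1]
    - [0, -0.001, 0, 0, 1]
    - [0, -0.001, 0, 0, 1]
    - [0, -0.001, 0, 0, 1]

```text
time_s: 13.1
ee_pos: [0.5644, 0.1984, 0.0273]
orientation: [-2.156, -2.282, -0.004]
ft_force: [-1.7, 12.0, 1.2]
finger_gap: -0.0003
gripper_force: 6.4
```

Request:
play_rows:
  motion:
    - [0, -0.0005, 0, 0, 1]
    - [0, -0.001, 0, 0, 1]
    - [0, -0.001, 0, 0, 1]
    - [0, -0.001, 0, 0, 1]

```text
time_s: 13.5
ee_pos: [0.5644, 0.1982, 0.0274]
orientation: [-2.156, -2.281, -0.005]
ft_force: [-3.8, 13.9, -0.2]
finger_gap: 0.0001
gripper_force: 7.9
```

Request:
play_rows:
  motion:
    - [0, -0.0005, 0, 0, 1]
    - [0, -0.0005, 0, 0, 1]
    - [0, -0.0005, 0, 0, 1]

```text
time_s: 13.8
ee_pos: [0.5644, 0.198, 0.0274]
orientation: [-2.156, -2.28, -0.006]
ft_force: [-2.2, 15.6, -0.5]
finger_gap: 0.0001
gripper_force: 8.6
```

About 15.5 N. I back straight off, then lift clear.

Request:
play_rows:
  motion:
    - [0, 0.003, 0, 0, 1]
    - [0, 0.008, 0, 0, 1]
    - [0, 0.02, 0, 0, 1]
    - [0, 0.04, 0.01, 0, 1]
    - [0, 0.07, 0.04, 0, 1]
    - [0, 0.1, 0.08, 0, 1]
    - [0, 0.14, 0.12, 0, 1]
    - [0, 0.14, 0.12, 0, 1]
    - [0, 0.14, 0.12, 0, 1]
    - [0, 0.14, 0.12, 0, 1]

```text
time_s: 14.8
ee_pos: [0.5638, 0.3338, 0.146]
orientation: [-2.156, -2.284, 0.004]
ft_force: [-0.4, -1.0, -0.7]
finger_gap: 0.0001
gripper_force: 0.0
```

```bash
python3 - <<'E'
from h import *
q,d=get_image("top");b=q[175:250,190:380]
cv2.imwrite("pics/t4.png",cv2.resize(b[:,:,::-1],None,fx=4.2,fy=4.2,interpolation=cv2.INTER_CUBIC))
E
```

```text
(no output)
```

View pics/t4.png

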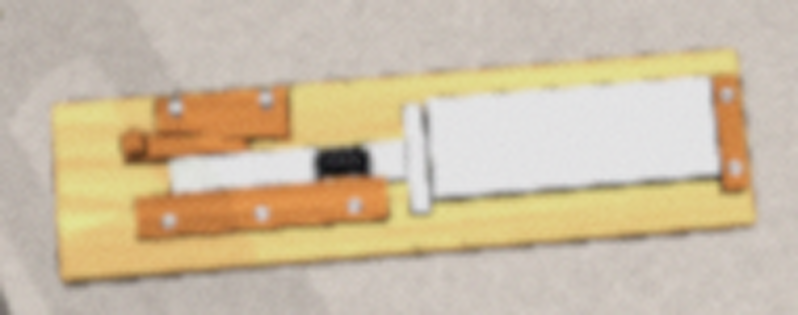

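The picture shows the wedge jammed between bar and cheek (tab at (134, 145)), and the stone still closed up between jaw (418, 160) and end stop (718, 130). I hand in.

```bash
python3 -c "from bench import job_done; print(job_done())"
```

```text
the job is handed in; nothing more can be done
None
```

The job is handed in: the stone is snug between bar and end stop, and the wedge was pushed to about 15.6 N and stayed put when let go; no verdict came back.

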